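# Clamp a mortar test prism with a ball-knob screw

## Robot

A 7-joint arm with a two-finger parallel gripper is mounted at the origin on the work surface. World frame = base frame: x ahead of the robot, y to its left, z up, the work surface at z = 0. Lengths are in m, angles in degrees, forces in N, time in s.
With the tool pointing down it reaches from about 0.425 to 0.875 m from the base axis. Payload 4.7 kg.
Tool frame: the origin (TCP) lies at the very end of the fingers, on their centre line; the grasp point (between the pads) lies 19 mm behind it; z points along the fingers, y is the line along which they close (so a half turn about z gives the same grasp; the last joint's range is limited). The gripper opens to 87 mm and grips with 3 to 60 N. Pads are 19 mm wide; open, the fingers measure 117 mm over their backs; the gripper's body (75 mm by 190 mm) begins 51 mm behind the grasp point.
Start: joints at [-75.625, 18.392, -4.016, 83.108, 1.295, 78.541, -3.26], TCP at [0.153, 0.632, 0.223] pointing down, gripper open.
Joint ranges: [-163.93, 163.93], [-17.29, 119.83], [-79.2, 71.16], [3.27, 140.29], [-89.18, 269.18], [5.43, 117.66], [-154.24, 154.24]. Speed limits (degrees/s): [147.25, 147.25, 180, 180, 180, 180, 180].

## Interface

Orientations are given as [roll, pitch, yaw] about the fixed x, y, z axes, in that order (R = Rz(yaw) Ry(pitch) Rx(roll)).
In Python, from cell import get_obs, eyes, env gives the robot as it stands.
- The arm moves only by the tool servo_tool, never from a script. Its argument "series" is a list that holds one entry, the list of rows, each a list of 7 numbers: the shift along the tool's x, y, z in units of 300 mm (1.0 is 300 mm), then the turn, a rotation vector about the tool's x, y, z in units of pi rad (1.0 is pi rad), then the opening, from 0 (shut) to 1 (fully open). In form: [[[tx, ty, tz, wx, wy, wz, gripper], ...]]. A call has 1 to 12 rows; each row is the pose to reach, as a shift and turn from the pose commanded when the call began, along the tool's axes at that moment, turning the shorter way round; what a row does not reach only later rows make up. A row lasts 1/12 s, in which the tool goes at most 41.7 mm and 7.16 degrees, less where a joint would pass 70% of its speed; a pose out of reach is approached as far as the arm can. A call with a number of a shift or a turn outside -1 to 1 is refused whole. A call with a gripper value outside its range is refused whole. The fingers move at their own pace and stop on an object; "grip_force" is the grip in N (left out, the last holds). Time passes only in rows, so rows that repeat a pose let the fingers close. It gives the time, the measured TCP pose, the force, the opening and the grip force at its end, in the units of the state.
- get_obs(): the state, without advancing time (a new reading comes with each control period).
- eyes.read_camera(name): name is "side" or "top"; returns a dict with "frame" (384x512x3 uint8, red, green, blue), "depth" (384x512 float32, m along the optical axis (not along the pixel's ray), 0 where there is no reading), "fx", "fy", "cx", "cy" (pixels), "distortion" ([k1, k2, p1, p2, k3] as OpenCV has them; the pictures are not rectified), "origin" and "rotation" of the camera in the world. Camera axes: x right, y down, z forward; pixel columns grow to the right and rows downward; lengths in m; the calibration is good to about 2 mm. A picture is of the moment at which its call begins.
- env.sign_off(): hands the job in; it is judged then, once.
The state is a dict: "time_s": time; "qpos": joint angles; "joint_velocities": joint speeds; "effort": joint torques, N m; "tool_pos": TCP position; "tool_rot": TCP orientation; "force": force on the tool from outside, world axes, zero at the start; "wrist_torque": the same for the moment, N m; "grip_width": finger opening in m; "grasp_force": force on a finger pad.
Only numpy, scipy, OpenCV 4.12 (cv2) and the standard library are available. Lean on these libraries where they do the work, as an engineer would, in place of code of your own. Each camera call takes 0.05 s, during which the arm holds its last target. There are 200 camera calls.

## Task

Lay the blue mortar prism in the channel of the bench clamp and slide it under the pressing foot, gently, until its end rests against the end stop. Then screw the foot down on it with the smooth red ball knob (clockwise seen from above) until it is held firmly with about 45 N, roughly a tenth of a turn past first touch, without overtightening and cracking it. Let go, and leave the other things on the bench where they are.

Things in the scene. Friction and masses are not known exactly. Their poses are not given: they have to be found in the camera images.
- blue_prism: the blue mortar prism, 160 x 40 x 40 mm, about 0.5 kg, lying flat on the bench. Origin: centre of its underside; x along its 160 mm length, z up; either end may go first
- clamp: bench clamp fixed to the table: grey base plate 250 x 100 x 12 mm. Origin: centre of the plate's underside; x along the channel towards the end stop, z up. The bed is the plate's top, 12 mm above the table. The channel is 48 mm wide between two steel walls, 12 mm thick and 12 mm high above the bed, from x = -120 to +50 mm. End stop face at x = +105 mm: home is prism centre at x = +25 mm
- channel (a point): point on the bed, 12 mm above the table, where the centre of the prism's underside comes to lie when home; axes as the clamp's. The channel is open above for x below 40 mm from here; beyond it are arm and foot, so the prism is laid down with its centre at x = -53 mm or less from here, then slid along +x under the foot. Home, the prism's last 40 mm lie under the arm
- end_stop: steel end stop across the channel, 60 mm wide, 30 mm high above the bed, 12 mm thick. Origin: middle of the lower edge of its face that meets the prism
- bed: base plate of the clamp, 250 x 100 x 12 mm, on which the prism rests; origin and axes as the clamp's. The black rubber foot, 26 x 26 x 10 mm, hangs on the screw at x = +83 mm, its underside starting 3 to 8 mm above a prism on the bed. The screw sinks 4.77 mm per radian, clockwise from above; a 16 N/mm spring joins it to the foot, so 45 N comes 0.6 rad past first touch
- arm (a point): middle of the clamp's overhanging arm (30 mm along the channel, 70 across, 20 thick, z = 100 to 120 mm above the table), on a post 34 x 22 mm on the clamp's -y side (y = -28 to -50 mm). The screw runs in its thread: turning takes 0.30 N m of friction (it holds when left), plus 0.0048 N m per newton on the foot when tightening (45 N: 0.515; read at rest, 0.03 to 0.05 less)
- ball (a point): centre of the red ball knob: smooth, 44 mm diameter, centre (widest part) 175 mm above the table, on a 12 mm stem 29 mm long. Turns in place about the vertical. A rubber bush (1.5 N m/rad) joins ball and screw, so the ball springs back a little when let go; the screw stays. Friction on the ball is only 0.35: it slips unless gripped at its widest with 50 N or more
- ochre_prism: the ochre-yellow mortar prism, 160 x 40 x 40 mm, lying beside the blue one; leave it alone. Origin: centre of its underside, x along its length
- brown_bowl: brown mixing bowl, 180 mm across, 80 mm high; bystander. Origin: centre of its underside
- blue_bowl: blue mixing bowl, 150 mm across, 70 mm high; bystander. Origin: centre of its underside
- pot: small dark steel pot, 110 mm across, 75 mm high; bystander. Origin: centre of its underside
- green_bucket: green bucket, 250 mm across, 180 mm high; bystander. Origin: centre of its underside
- spatula: spatula lying flat on the robot's left, about 250 mm long; bystander
There are look-alikes about, which are no part of the job. Of the things like the blue_prism, leave any that is green or pink; of the rest the larger one is meant.

How it is judged (in metres and radians):
On the way, in this order (a step that is already met when the one before it is completed fails the run):
1. the blue prism lies in the channel with its end against the end stop, the foot not yet pressing on it (x of blue_prism in the frame of clamp between 0.0215 and 0.029 m and y of blue_prism in the frame of clamp between -0.006 and 0.006 m and z of blue_prism in the frame of clamp between 0.009 and 0.0155 m and angle between the x axis of blue_prism and the x axis of clamp, either way round below 0.06 rad and angle between blue_prism's own z axis and vertical below 0.06 rad and contact force between blue_prism and bed below 15 N), for 0.2 s.
2. the foot presses the prism down so that it bears on the bed with 35 N or more (its own weight is 5 N of that) (x of blue_prism in the frame of clamp between 0.0215 and 0.029 m and y of blue_prism in the frame of clamp between -0.006 and 0.006 m and z of blue_prism in the frame of clamp between 0.009 and 0.0155 m and angle between the x axis of blue_prism and the x axis of clamp, either way round below 0.06 rad and angle between blue_prism's own z axis and vertical below 0.06 rad and contact force between blue_prism and bed above 35 N), for 0.2 s.
At the end, for the whole second after the job is handed in: the blue prism lies flat in the channel, its end within 3.5 mm of the end stop, centred within 6 mm and aligned within 0.06 rad, pressed on the bed with 35 to 67 N (its own 5 N weight included, so 30 to 62 N from the foot), at rest and released (all of step 2 and contact force between blue_prism and bed below 67 N and linear speed of blue_prism below 0.01 m/s); the robot touches nothing.
It fails at once if the prism at the end stop is pressed on the bed with more than 75 N (overtightened) (x of blue_prism in the frame of clamp above 0.0215 m and contact force between blue_prism and bed above 75 N).
It fails at once if the prism is rammed into the end stop with more than 40 N (contact force between blue_prism and end_stop above 40 N).
It fails at once if one of the other things on the bench (ochre prism, bowls, pot, bucket, spatula) is moved more than 20 mm (distance of any of ochre_prism, brown_bowl, blue_bowl, pot, green_bucket, spatula from where it was at the start of the episode above 0.02 m).
It also fails if it takes over 72 s, if anything falls off the work surface, if the arm or the gripper's body presses on something with over 40 N, if the wrist force passes 120 N, or if a joint passes its speed limit or range.

## Working session

There is one attempt and no reset: what is moved stays moved. The work goes in short steps, Python scripts to look and compute and a tool call to move; the robot and the scene stay as the last step left them, time stands still between calls to the robot, and variables do not carry over. Pictures are saved under pics/ and viewed, at most 10 in all, crops included, and the job is handed in when it is done.

Besides the shell and the picture viewer there is one more tool, called after "Emit:" by a JSON object that holds its "method" and its "body", one argument or row to a line. servo_tool: Moves the arm, as the interface text tells. Shifts and turns lie within -1 to 1; 1 stands for 300 mm of shift or pi rad of turn. Its arguments: {"type":"object","properties":{"series":{"type":"array"},"grip_force":{"type":"number"}},"required":["series"]}

```bash
mkdir -p pics; ls; cat > h.py <<'E'
import numpy as np, cv2
from cell import get_obs, eyes, env
def cam(n):
    c=eyes.read_camera(n); c['K']=np.array([[c['fx'],0,c['cx']],[0,c['fy'],c['cy']],[0,0,1.]]); c['D']=np.array(c['distortion'],float)
    c['o']=np.array(c['origin']); c['R']=np.array(c['rotation']); return c
def rays(c,uv):
    p=cv2.undistortPoints(np.array(uv,float).reshape(-1,1,2),c['K'],c['D']).reshape(-1,2)
    return np.c_[p,np.ones(len(p))]@c['R'].T
def plane(c,uv,z):
    d=rays(c,uv); return c['o']+d*((z-c['o'][2])/d[:,2])[:,None]
def dep(c,uv):
    uv=np.array(uv,int).reshape(-1,2); return c['o']+rays(c,uv)*c['depth'][uv[:,1],uv[:,0]][:,None]
E
python3 - <<'E'
from h import *
a=cam('side');b=cam('top')
for n,c in(('side',a),('top',b)):
    print(n,c['o'].round(3),c['R'].round(3).tolist(),c['fx'],c['cx'],c['cy'],c['D'])
    cv2.imwrite(f'pics/{n}0.png',cv2.resize(c['frame'][:,:,::-1],(800,600),interpolation=cv2.INTER_CUBIC))
print(get_obs())
E
```

```text
pics
side [-0.089 -0.587  1.024] [-135.914, 0.576, -46.449] 350.3407264452245 257.2253100884366 191.35990737843272 [-0.02782392  0.          0.          0.          0.        ]
top [0.318 0.028 1.735] [-172.655, -0.081, -90.2] 458.1821273153089 264.71574828130355 189.72380327407797 [-0.14782282  0.          0.          0.          0.        ]
{'time_s': 0.1, 'qpos': array([-75.62388566,  18.43501081,  -4.01592126,  83.16753839,
         1.29559768,  78.54003164,  -3.26004531]), 'joint_velocities': array([-0.02184067, -0.17925221, -0.00095365, -0.15607492,  0.11038579,
        0.02822672,  0.11035792]), 'effort': array([-2.72218513e-04, -4.92572987e+01, -4.05996284e-01, -3.13397849e+01,
       -6.42889948e-02,  3.95780581e-02,  1.10680453e-04]), 'tool_pos': array([0.15242523, 0.63137437, 0.22157196]), 'tool_rot': array([-1.79902684e+02,  5.85365179e-03,  1.66433921e+02]), 'force': array([ 0.04262648, -0.5592078 , -0.27551372]), 'wrist_torque': array([-0.0174337 ,  0.01705547,  0.00030176]), 'grasp_force': 0.0, 'grip_width': 0.08712061851479393}
```

```bash
sed -i "s/c\['R'\]=np.array(c\['rotation'\])/c['R']=Ro.from_euler('xyz',c['rotation'],degrees=True).as_matrix()/; 1a from scipy.spatial.transform import Rotation as Ro" h.py; cat h.py | head -8
```

```text
import numpy as np, cv2
from scipy.spatial.transform import Rotation as Ro
from cell import get_obs, eyes, env
def cam(n):
    c=eyes.read_camera(n); c['K']=np.array([[c['fx'],0,c['cx']],[0,c['fy'],c['cy']],[0,0,1.]]); c['D']=np.array(c['distortion'],float)
    c['o']=np.array(c['origin']); c['R']=Ro.from_euler('xyz',c['rotation'],degrees=True).as_matrix(); return c
def rays(c,uv):
    p=cv2.undistortPoints(np.array(uv,float).reshape(-1,1,2),c['K'],c['D']).reshape(-1,2)
```

View pics/side0.png

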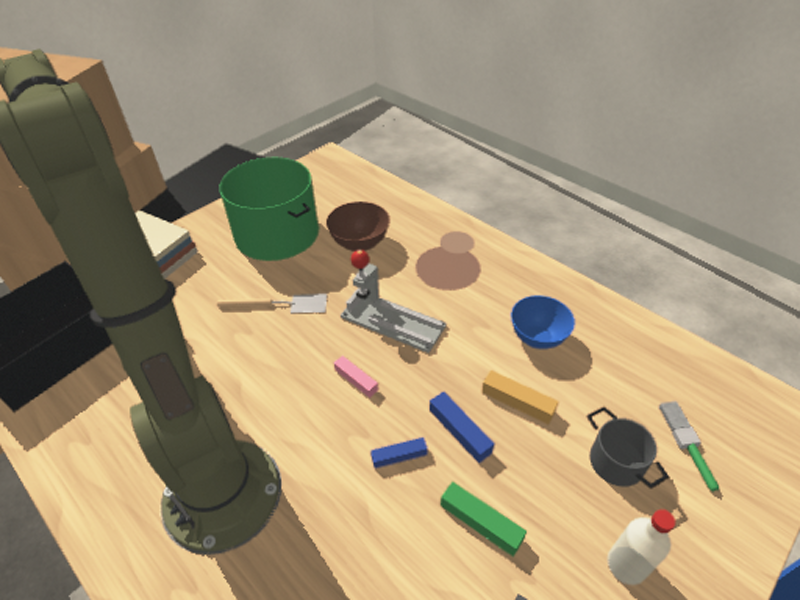

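View pics/top0.png

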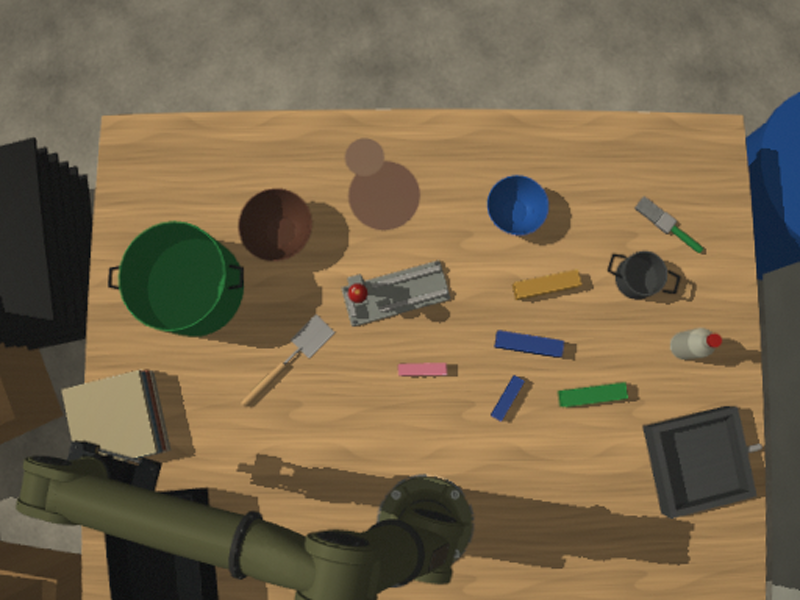

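In the top view the prism candidates are:
- large blue (530,344)
- small blue (508,398)
- green (595,394)
- pink (423,369)
- ochre (547,285)

I pick the large blue at (530,344), which is (460,425) in the side view. The clamp runs from its entry at (445,285) to the ball at (357,292), so clamp +x points to the left in the image.

```bash
cat >> h.py <<'E'
def cloud(c):
    v,u=np.mgrid[0:384,0:512]; return dep(c,np.c_[u.ravel(),v.ravel()]).reshape(384,512,3)
def rect(P):
    r=cv2.minAreaRect((P[:,:2]*1000).astype(np.float32)); b=cv2.boxPoints(r); e=b[1]-b[0]; f=b[2]-b[1]
    if np.hypot(*f)>np.hypot(*e): e=f
    return np.round(r[0],1),np.round(r[1],1),round(float(np.degrees(np.arctan2(e[1],e[0]))%180),2)
E
python3 - <<'E'
from h import *
b=cam('top');a=cam('side')
for n,c in(('top',b),('side',a)):
    X=cloud(c);h=cv2.cvtColor(c['frame'],cv2.COLOR_RGB2HSV)
    m=((h[...,0]>105)&(h[...,0]<130)&(h[...,1]>120)&(X[...,2]<.08)&(X[...,2]>.02)&(abs(X[...,1])<.6)).astype(np.uint8)
    k,l,s,ce=cv2.connectedComponentsWithStats(m)
    for i in range(1,k):
        if s[i,4]>60:
            P=X[(l==i)]; T=P[P[:,2]>.033]
            print(n,'blue',s[i,4],ce[i].round(),np.percentile(P[:,2],[50,98]).round(3),rect(T) if len(T)>10 else '')
    r=((h[...,0]<8)|(h[...,0]>172))&(h[...,1]>170)&(h[...,2]>90)
    k,l,s,ce=cv2.connectedComponentsWithStats(r.astype(np.uint8))
    for i in range(1,k):
        if s[i,4]>30:
            ys,xs=np.nonzero(l==i);(cx,cy),rad=cv2.minEnclosingCircle(np.c_[xs,ys].astype(np.float32))
            print(n,'red',s[i],(cx,cy,rad),plane(c,[[cx,cy]],.175).round(4))
    g=(h[...,1]<60)&(X[...,2]>.006)&(X[...,2]<.03)&(abs(X[...,0]-.45)<.17)&(X[...,1]>-.1)&(X[...,1]<.22)
    k,l,s,ce=cv2.connectedComponentsWithStats(g.astype(np.uint8)); i=1+s[1:,4].argmax()
    print(n,'plate',s[i],rect(X[l==i]))
f=b['frame'][150:270,200:400,::-1]
cv2.imwrite('pics/c1.png',cv2.resize(f,(800,480),interpolation=cv2.INTER_CUBIC))
E
```

```text
top blue 659 [332. 129.] [0.043 0.074] (array([ 755.4, -225.2]), array([142.4, 145.7]), 122.77)
top blue 431 [338. 220.] [0.039 0.048] (array([ 423.2, -248.5]), array([158.3,  38. ]), 81.37)
top blue 204 [325. 254.] [0.027 0.035] 
top red [223 182   9  11  61] (228.0, 187.0, 5.385264873504639) [[0.5294 0.1518 0.175 ]]
top red [453 214   9   8  62] (456.7727355957031, 217.4545440673828, 4.50102424621582) [[ 0.4193 -0.6476  0.175 ]]
top plate [ 223  169   65   39 1276] (array([550.5,  69.8]), array([ 98.9, 247.3]), 105.36)
side blue 691 [347. 203.] [0.048 0.07 ] (array([ 755.3, -225.4]), array([150. , 139.1]), 35.56)
side blue 608 [295. 272.] [0.038 0.042] (array([ 422.4, -253.7]), array([159.8,  38.4]), 80.11)
side blue 297 [255. 288.] [0.026 0.03 ] 
side red [225 161  10  10  69] (229.75, 165.0, 5.153982162475586) [[0.5292 0.151  0.175 ]]
side red [417 327  15  14 149] (423.978271484375, 333.1376953125, 7.154023170471191) [[ 0.4292 -0.6415  0.175 ]]
side plate [ 218  189   67   36 1176] (array([550.3,  66.6]), array([102. , 248.8]), 105.81)
```

View pics/c1.png

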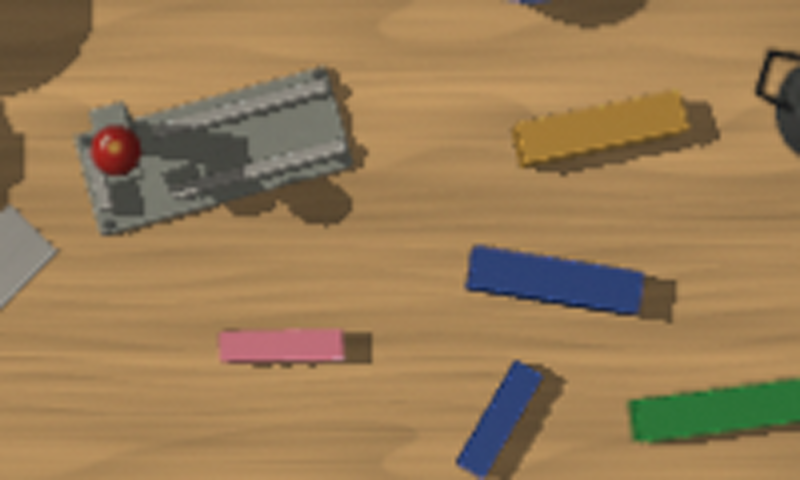

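The crop confirms the large blue prism: its top face is 160 x 38 mm at (0.423, -0.251). The clamp centre is near (0.551, 0.070) with its axis at about 105.5°. Next is the move helper.

```bash
cat >> h.py <<'E'
def go(cur,tgt):
    "cur,tgt: x,y,z(mm),yaw -> row numbers"
    p=np.radians(cur[3]);d=np.array(tgt[:3],float)-cur[:3]
    s=[d[0]*np.cos(p)+d[1]*np.sin(p),d[0]*np.sin(p)-d[1]*np.cos(p),-d[2]]
    t=-((tgt[3]-cur[3]+180)%360-180)
    print('row',np.round(np.array(s)/300,4).tolist(),'wz',round(t/180,4),'n>=',int(np.ceil(max(np.linalg.norm(s)/41.7,abs(t)/7.16))))
E
python3 - <<'E'
from h import *
go([153,632,223,166.43],[480,220,270,105]); go([480,220,270,105],[420,-271,150,80.7])
E
```

```text
row [-1.3818, -1.0792, -0.1567] wz 0.3413 n>= 13
row [-1.5291, -0.6168, 0.4] wz 0.135 n>= 13
```

Emit:
{"method": "servo_tool", "body": {
  "series": [
    [[-0.69,-0.54,-0.157,0,0,0.17,1],[-0.69,-0.54,-0.157,0,0,0.17,1],[-0.69,-0.54,-0.157,0,0,0.17,1],[-0.69,-0.54,-0.157,0,0,0.17,1],[-0.69,-0.54,-0.157,0,0,0.17,1],[-0.69,-0.54,-0.157,0,0,0.17,1],[-0.69,-0.54,-0.157,0,0,0.17,1],[-0.69,-0.54,-0.157,0,0,0.17,1]]
  ]
}}

```text
time_s: 0.87
tool_pos: [0.3206, 0.4216, 0.2712]
tool_rot: [179.9, 0.1, 135.3]
force: [0.6, 0.1, -0.5]
grip_width: 0.0871
grasp_force: 0.0
```

```bash
python3 - <<'E'
from h import *
go([316,428,270,135.83],[490,110,270,95]); go([490,110,270,95],[430,-140,230,84]);go([430,-140,230,84],[420,-271,110,80.7])
E
```

```text
row [-1.1546, -0.3562, -0.0] wz 0.2268 n>= 9
row [-0.8127, -0.2719, 0.1333] wz 0.0611 n>= 7
row [-0.4378, 0.0125, 0.4] wz 0.0183 n>= 5
```

Emit:
{"method": "servo_tool", "body": {
  "series": [
    [[-1,-0.31,0,0,0,0.2,1],[-1,-0.31,0,0,0,0.2,1],[-1,-0.31,0,0,0,0.2,1],[-1,-0.31,0,0,0,0.2,1],[-1,-0.31,0,0,0,0.2,1],[-1,-0.31,0,0,0,0.2,1],[-1,-0.31,0,0,0,0.2,1],[-1,-0.31,0,0,0,0.2,1],[-1,-0.31,0,0,0,0.2,1],[-1,-0.31,0,0,0,0.2,1]]
  ]
}}

```text
time_s: 1.7
tool_pos: [0.4663, 0.1498, 0.2695]
tool_rot: [-180.0, -0.0, 99.7]
force: [-0.4, 0.5, -0.1]
grip_width: 0.0872
grasp_force: 0.0
```

```bash
python3 - <<'E'
from h import *
go([466,152,270,99.8],[430,-120,240,86]);go([430,-120,240,86],[420,-271,110,80.7])
E
```

```text
row [-0.873, -0.2726, 0.1] wz 0.0767 n>= 7
row [-0.5044, 0.0019, 0.4333] wz 0.0294 n>= 5
```

Emit:
{"method": "servo_tool", "body": {
  "series": [
    [[-0.873,-0.2726,0.1,0,0,0.0767,1],[-0.873,-0.2726,0.1,0,0,0.0767,1],[-0.873,-0.2726,0.1,0,0,0.0767,1],[-0.873,-0.2726,0.1,0,0,0.0767,1],[-0.873,-0.2726,0.1,0,0,0.0767,1],[-0.873,-0.2726,0.1,0,0,0.0767,1],[-0.873,-0.2726,0.1,0,0,0.0767,1],[-0.873,-0.2726,0.1,0,0,0.0767,1]]
  ]
}}

```text
time_s: 2.37
tool_pos: [0.4292, -0.1259, 0.2395]
tool_rot: [180.0, 0.0, 85.7]
force: [-0.3, 0.7, 0.2]
grip_width: 0.0868
grasp_force: 0.0
```

Emit:
{"method": "servo_tool", "body": {
  "series": [
    [[-0.5044,0.0019,0.4333,0,0,0.0294,1],[-0.5044,0.0019,0.4333,0,0,0.0294,1],[-0.5044,0.0019,0.4333,0,0,0.0294,1],[-0.5044,0.0019,0.4333,0,0,0.0294,1],[-0.5044,0.0019,0.4333,0,0,0.0294,1],[-0.5044,0.0019,0.4333,0,0,0.0294,1],[-0.5044,0.0019,0.4333,0,0,0.0294,1],[-0.5044,0.0019,0.4333,0,0,0.0294,1]]
  ]
}}

```text
time_s: 3.03
tool_pos: [0.4218, -0.2706, 0.1097]
tool_rot: [-180.0, -0.0, 80.9]
force: [0.9, 1.4, 0.0]
grip_width: 0.0868
grasp_force: 0.0
```

```bash
python3 - <<'E'
from h import *
a=cam('side')
print(get_obs()['tool_pos'],get_obs()['tool_rot'])
X=cloud(a);h=cv2.cvtColor(a['frame'],cv2.COLOR_RGB2HSV)
cv2.imwrite('pics/s2.png',cv2.resize(a['frame'][200:350,220:380,::-1],(640,600),interpolation=cv2.INTER_CUBIC))
g=(h[...,1]<60)&(X[...,2]>.006)&(X[...,2]<.03)&(abs(X[...,0]-.55)<.12)&(X[...,1]>-.08)&(X[...,1]<.22)
# walls / plate edges
P=X[g]; p=np.radians(105.5);ux=np.array([np.cos(p),np.sin(p)]);uy=np.array([-ux[1],ux[0]])
d=P[:,:2]-[.551,.070];L=d@ux*1000;W=d@uy*1000
for th in (0,):
    for zl,zh in((.009,.015),(.02,.028)):
        s=(P[:,2]>zl)&(P[:,2]<zh);print(zl,s.sum(),np.percentile(L[s],[1,99]).round(1),np.histogram(W[s],bins=np.arange(-56,57,4))[0].tolist())
E
```

```text
[ 0.42224363 -0.27059939  0.11033438] [ 1.79918644e+02 -7.63883749e-02  8.09571487e+01]
0.009 610 [-125.5  111.9] [0, 2, 18, 4, 2, 4, 7, 25, 38, 32, 31, 32, 32, 35, 29, 32, 34, 31, 8, 9, 9, 8, 27, 42, 39, 38, 36, 6]
0.02 221 [-121.4  107.8] [0, 0, 0, 0, 2, 19, 35, 31, 16, 0, 0, 0, 1, 1, 1, 0, 2, 1, 0, 2, 26, 30, 39, 14, 1, 0, 0, 0]
```

View pics/s2.png

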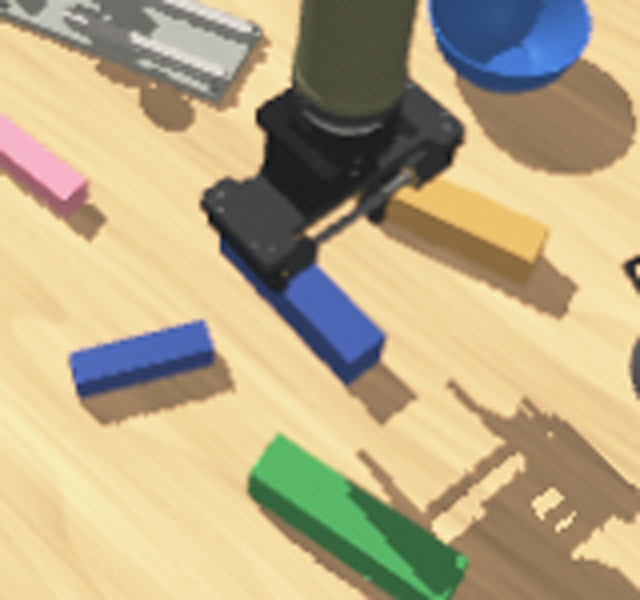

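The gripper straddles the blue prism at crop (300,290), aligned with it and clear of the ochre prism at (465,225). I'll descend and grip.

Emit:
{"method": "servo_tool", "body": {
  "series": [
    [[0,0,0.1,0,0,0,1],[0,0,0.2,0,0,0,1],[0,0,0.28,0,0,0,1],[0,0,0.3133,0,0,0,1],[0,0,0.3133,0,0,0,1],[0,0,0.3133,0,0,0,0],[0,0,0.3133,0,0,0,0],[0,0,0.3133,0,0,0,0],[0,0,0.3133,0,0,0,0],[0,0,0.3133,0,0,0,0],[0,0,0.3133,0,0,0,0],[0,0,0.3133,0,0,0,0]]
  ],
  "grip_force": 35
}}

```text
time_s: 4.08
tool_pos: [0.4206, -0.2729, 0.0159]
tool_rot: [180.0, -0.0, 80.7]
force: [-0.6, -0.3, -0.1]
grip_width: 0.0482
grasp_force: 0.0
```

Emit:
{"method": "servo_tool", "body": {
  "series": [
    [[0,0,0,0,0,0,0],[0,0,0,0,0,0,0],[0,0,0,0,0,0,0],[0,0,0,0,0,0,0],[0,0,0,0,0,0,0],[0,0,0,0,0,0,0]]
  ]
}}

```text
time_s: 4.58
tool_pos: [0.4209, -0.2731, 0.0159]
tool_rot: [179.9, 0.0, 80.7]
force: [2.6, 0.1, -0.6]
grip_width: 0.0397
grasp_force: 35.0
```

```bash
python3 - <<'E'
from h import *
go([420.9,-273.1,96,80.7],[566,12,96,105.5])
E
```

```text
row [1.016, 0.3237, -0.0] wz -0.1378 n>= 8
```

Emit:
{"method": "servo_tool", "body": {
  "series": [
    [[0,0,-0.07,0,0,0,0],[0,0,-0.17,0,0,0,0],[0,0,-0.2667,0,0,0,0],[0,0,-0.2667,0,0,0,0],[0,0,-0.2667,0,0,0,0]]
  ]
}}

```text
time_s: 5.0
tool_pos: [0.4203, -0.2726, 0.0959]
tool_rot: [179.9, -0.1, 80.8]
force: [-0.4, -0.3, -4.9]
grip_width: 0.0398
grasp_force: 35.0
```

Emit:
{"method": "servo_tool", "body": {
  "series": [
    [[0.05,0.016,0,0,0,-0.007,0],[0.14,0.045,0,0,0,-0.02,0],[0.25,0.08,0,0,0,-0.034,0],[0.36,0.115,0,0,0,-0.05,0],[0.48,0.155,0,0,0,-0.066,0],[0.6,0.19,0,0,0,-0.082,0],[0.71,0.228,0,0,0,-0.097,0],[0.82,0.263,0,0,0,-0.112,0],[0.91,0.29,0,0,0,-0.126,0],[0.97,0.311,0,0,0,-0.1378,0],[1,0.3237,0,0,0,-0.1378,0],[1,0.3237,0,0,0,-0.1378,0]]
  ]
}}

```text
time_s: 6.0
tool_pos: [0.5642, 0.0097, 0.0941]
tool_rot: [-179.9, 0.0, 105.7]
force: [-0.1, 0.1, -4.4]
grip_width: 0.0399
grasp_force: 35.0
```

Emit:
{"method": "servo_tool", "body": {
  "series": [
    [[0,0,0,0,0,0,0],[0,0,0,0,0,0,0]]
  ]
}}

```text
time_s: 6.17
tool_pos: [0.5634, 0.0047, 0.0952]
tool_rot: [-179.9, 0.1, 105.3]
force: [-0.4, 0.1, -4.4]
grip_width: 0.0396
grasp_force: 35.0
```

```bash
python3 - <<'E'
from h import *
o=get_obs();print(o['tool_pos'],o['tool_rot'])
for n in('side','top'):
    c=cam(n);X=cloud(c);h=cv2.cvtColor(c['frame'],cv2.COLOR_RGB2HSV)
    m=(h[...,0]>105)&(h[...,0]<130)&(h[...,1]>120)&(X[...,2]>.1)&(abs(X[...,0]-.55)<.15)&(abs(X[...,1]-.05)<.15)
    P=X[m];zt=np.percentile(P[:,2],95);print(n,m.sum(),zt);T=P[P[:,2]>zt-.008];print(rect(T))
    f=c['frame'][150:270,170:330] if n=='side' else c['frame'][140:260,200:360]
    cv2.imwrite(f'pics/{n}3.png',cv2.resize(f[...,::-1],(800,600),interpolation=cv2.INTER_CUBIC))
E
```

```text
[0.56339092 0.00470729 0.09523624] [-1.79893964e+02  5.54337049e-02  1.05323448e+02]
side 177 0.12041084877904584
(array([553.5,  22.3]), array([ 65.3, 159.2]), 92.4)
top 110 0.12400778427322591
(array([554.9,  27.5]), array([ 35. , 156.1]), 104.81)
```

View pics/side3.png

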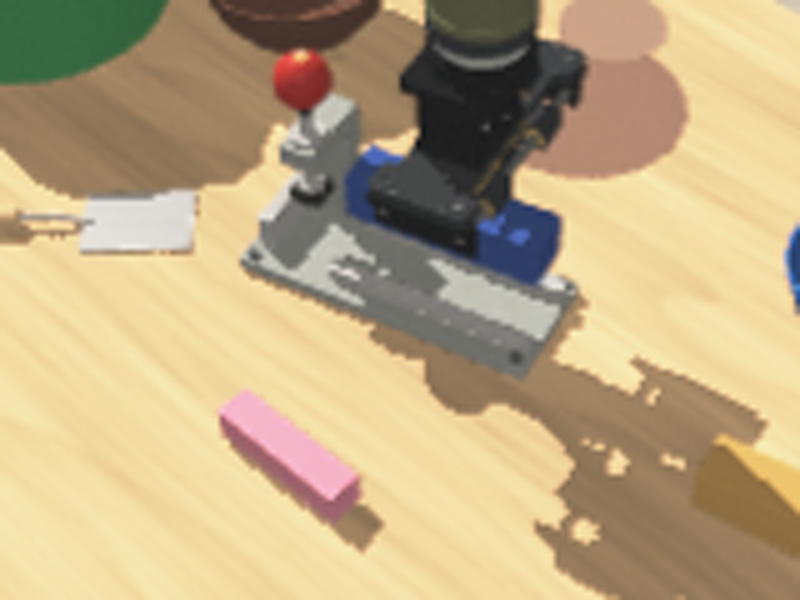

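The prism is held level and parallel to the channel, and its near end is at crop (525,250). It needs about 5 mm of shift along tool y to sit centred. I'll do that, settle, and check again before lowering.

Emit:
{"method": "servo_tool", "body": {
  "series": [
    [[0,0.0167,0.06,0,0,-0.001,0],[0,0.0167,0.1,0,0,-0.001,0],[0,0.0167,0.1,0,0,-0.001,0],[0,0.0167,0.1,0,0,-0.001,0],[0,0.0167,0.1,0,0,-0.001,0]]
  ]
}}

```text
time_s: 6.68
tool_pos: [0.5692, 0.0083, 0.066]
tool_rot: [180.0, 0.0, 105.7]
force: [0.8, 0.1, -4.0]
grip_width: 0.0397
grasp_force: 35.0
```

```bash
python3 - <<'E'
from h import *
o=get_obs();p=o['tool_pos'];print(p,o['tool_rot'])
ux=np.array([np.cos(np.radians(105.5)),np.sin(np.radians(105.5))]);uy=np.array([-ux[1],ux[0]])
d=p[:2]*1000-[550,69.8];print('tool L,W',d@ux,d@uy)
c=cam('top');X=cloud(c);h=cv2.cvtColor(c['frame'],cv2.COLOR_RGB2HSV)
m=(h[...,0]>105)&(h[...,0]<130)&(h[...,1]>120)&(X[...,2]>.06)&(abs(X[...,0]-.55)<.15)&(abs(X[...,1]-.05)<.15)
v,u=np.nonzero(m);P=plane(c,np.c_[u,v],p[2]+.024);print(rect(P))
d=P[:,:2]*1000-[550,69.8];W=d@uy;L=d@ux
for lo in range(-130,50,10):
    s=(L>lo)&(L<lo+10)
    if s.sum()>3: print(lo,s.sum(),W[s].min().round(1),W[s].max().round(1))
cv2.imwrite('pics/t4.png',cv2.resize(c['frame'][150:240,210:330,::-1],(800,600),interpolation=cv2.INTER_CUBIC))
E
```

```text
[0.56924359 0.0083284  0.06602247] [1.79998957e+02 5.53929029e-03 1.05670453e+02]
tool L,W -64.37853245533685 -2.116138530166825
(array([560.7,  31.2]), array([ 39.2, 155.9]), 106.1)
-120 5 8.2 18.8
0 14 -18.1 0.6
10 27 -17.5 19.7
20 29 -16.9 20.3
30 23 -18.9 19.3
```

View pics/t4.png

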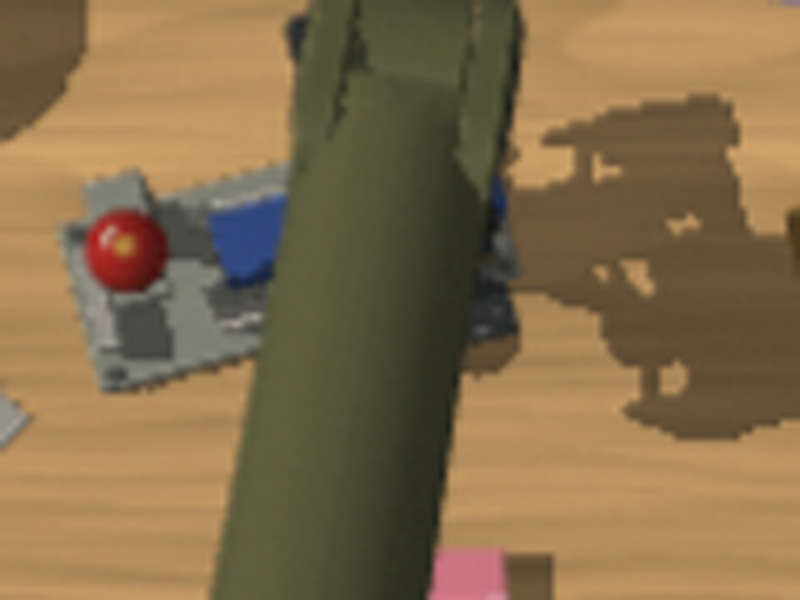

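Prism (250,240) is parallel to the channel and within about 2 mm of centre. I'll lower it and watch the force.

Emit:
{"method": "servo_tool", "body": {
  "series": [
    [[0,0,0.04,0,0,0,0],[0,0,0.07,0,0,0,0],[0,0,0.085,0,0,0,0],[0,0,0.095,0,0,0,0],[0,0,0.1,0,0,0,0],[0,0,0.1,0,0,0,0]]
  ]
}}

```text
time_s: 7.23
tool_pos: [0.5691, 0.0088, 0.0352]
tool_rot: [-180.0, 0.0, 105.7]
force: [0.0, -0.9, -4.4]
grip_width: 0.0395
grasp_force: 35.0
```

Emit:
{"method": "servo_tool", "body": {
  "series": [
    [[0,0,0.01,0,0,0,0],[0,0,0.018,0,0,0,0],[0,0,0.021,0,0,0,0],[0,0,0.023,0,0,0,0],[0,0,0.023,0,0,0,0]]
  ]
}}

```text
time_s: 7.65
tool_pos: [0.5693, 0.0089, 0.0287]
tool_rot: [-180.0, -0.0, 105.7]
force: [0.1, -0.5, -5.0]
grip_width: 0.0394
grasp_force: 35.0
```

Emit:
{"method": "servo_tool", "body": {
  "series": [
    [[0.015,0,0,0,0,0,0],[0.04,0,0,0,0,0,0],[0.065,0,0,0,0,0,0],[0.09,0,0,0,0,0,0],[0.115,0,0,0,0,0,0],[0.14,0,0,0,0,0,0],[0.16,0,0,0,0,0,0],[0.175,0,0,0,0,0,0],[0.183,0,0,0,0,0,0],[0.183,0,0,0,0,0,0],[0.183,0,0,0,0,0,0]]
  ],
  "grip_force": 25
}}

```text
time_s: 8.57
tool_pos: [0.5545, 0.0616, 0.0288]
tool_rot: [180.0, 0.0, 105.7]
force: [0.5, -0.3, -5.4]
grip_width: 0.0396
grasp_force: 25.0
```

Emit:
{"method": "servo_tool", "body": {
  "series": [
    [[0.006,0,0.0015,0,0,0,0],[0.01,0,0.002,0,0,0,0],[0.013,0,0.002,0,0,0,0],[0.016,0,0.002,0,0,0,0],[0.019,0,0.002,0,0,0,0],[0.022,0,0.002,0,0,0,0],[0.025,0,0.002,0,0,0,0],[0.025,0,0.002,0,0,0,0],[0.025,0,0.002,0,0,0,0]]
  ],
  "grip_force": 12
}}

```text
time_s: 9.32
tool_pos: [0.5525, 0.0692, 0.0283]
tool_rot: [180.0, -0.0, 105.7]
force: [0.7, -0.9, -3.0]
grip_width: 0.04
grasp_force: 12.0
```

Emit:
{"method": "servo_tool", "body": {
  "series": [
    [[0.002,0,0,0,0,0,0],[0.004,0,0,0,0,0,0],[0.006,0,0,0,0,0,0],[0.008,0,0,0,0,0,0],[0.008,0,0,0,0,0,0]]
  ]
}}

```text
time_s: 9.73
tool_pos: [0.5518, 0.0714, 0.0282]
tool_rot: [180.0, -0.0, 105.7]
force: [0.7, -1.5, -2.9]
grip_width: 0.0401
grasp_force: 12.0
```

Emit:
{"method": "servo_tool", "body": {
  "series": [
    [[0.002,0,0,0,0,0,0],[0.004,0,0,0,0,0,0],[0.006,0,0,0,0,0,0],[0.006,0,0,0,0,0,0]]
  ]
}}

```text
time_s: 10.07
tool_pos: [0.5516, 0.072, 0.0283]
tool_rot: [180.0, 0.1, 105.7]
force: [0.6, -3.9, -3.7]
grip_width: 0.0398
grasp_force: 12.0
```

Emit:
{"method": "servo_tool", "body": {
  "series": [
    [[0.002,0,0,0,0,0,0],[0.004,0,0,0,0,0,0],[0.006,0,0,0,0,0,0],[0.006,0,0,0,0,0,0]]
  ]
}}

```text
time_s: 10.4
tool_pos: [0.5516, 0.072, 0.0284]
tool_rot: [180.0, 0.2, 105.6]
force: [1.0, -8.0, -3.3]
grip_width: 0.0398
grasp_force: 12.0
```

Emit:
{"method": "servo_tool", "body": {
  "series": [
    [[0,0,0,0,0,0,0.7],[0,0,0,0,0,0,0.9],[0,0,0,0,0,0,1],[0,0,0,0,0,0,1],[-0.02,0,-0.05,0,0,0,1],[-0.06,0,-0.15,0,0,0,1],[-0.1,0,-0.28,0,0,0,1],[-0.1,0,-0.4,0,0,0,1],[-0.1,0,-0.5,0,0,0,1],[-0.1,0,-0.62,0,0,0,1],[-0.1,0,-0.7,0,0,0,1],[-0.1,0,-0.7,0,0,0,1]]
  ]
}}

```text
time_s: 11.4
tool_pos: [0.562, 0.0465, 0.2442]
tool_rot: [179.4, -0.1, 105.8]
force: [0.5, -0.2, 0.5]
grip_width: 0.087
grasp_force: 0.0
```

```bash
python3 - <<'E'
from h import *
o=get_obs();p=o['tool_pos'];print(p,o['tool_rot'],o['qpos'],o['wrist_torque'])
ux=np.array([np.cos(np.radians(105.5)),np.sin(np.radians(105.5))]);uy=np.array([-ux[1],ux[0]])
c=cam('side');h=cv2.cvtColor(c['frame'],cv2.COLOR_RGB2HSV)
cv2.imwrite('pics/s5.png',cv2.resize(c['frame'][150:240,190:310,::-1],(800,600),interpolation=cv2.INTER_CUBIC))
X=cloud(c)
m=(h[...,0]>105)&(h[...,0]<130)&(h[...,1]>100)&(X[...,2]>.045)&(X[...,2]<.06)&(abs(X[...,0]-.55)<.15)&(abs(X[...,1]-.05)<.15)
v,u=np.nonzero(m);P=plane(c,np.c_[u,v],.052);d=P[:,:2]*1000-[550,69.8];print(rect(P),np.percentile(d@ux,[0,100]),np.percentile(d@uy,[1,99]))
E
```

```text
[0.56197787 0.0465074  0.24417428] [ 1.79428326e+02 -6.46935657e-02  1.05751281e+02] [-48.12582451   8.02345202  45.23652612  95.73208063  -6.00407816
  78.11623536  13.76552753] [-0.07839989 -0.0285645  -0.05265594]
(array([540.8,  87.9]), array([ 43.2, 160.3]), 104.48) [-60.43321708 100.22717645] [-16.28480034  24.46553054]
```

View pics/s5.png

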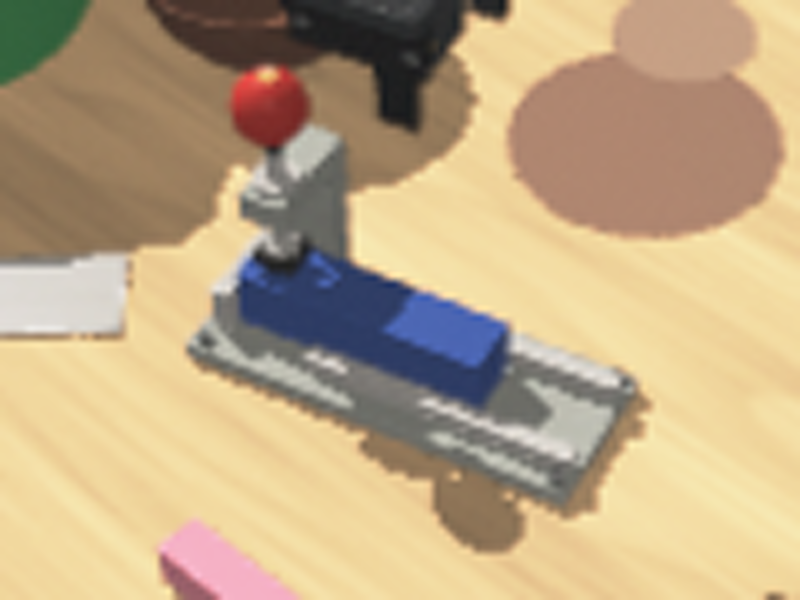

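The prism is home: its left end is at the stop (235,300), it sits between the walls, and the foot is above it at (280,255). I'll move over the ball, pre-turning counter-clockwise by 70°.

```bash
python3 - <<'E'
from h import *
go([560.5,44,240,105.8],[529.3,151.3,235,175.8])
E
```

```text
row [0.3725, -0.0027, 0.0167] wz -0.3889 n>= 10
```

Emit:
{"method": "servo_tool", "body": {
  "series": [
    [[0.04,0,0,0,0,-0.04,1],[0.09,0,0,0,0,-0.08,1],[0.14,0,0,0,0,-0.119,1],[0.19,0,0,0,0,-0.158,1],[0.24,0,0,0,0,-0.197,1],[0.29,0,0,0,0,-0.236,1],[0.33,0,0,0,0,-0.275,1],[0.36,0,0,0,0,-0.314,1],[0.3725,-0.0027,0.0167,0,0,-0.353,1],[0.3725,-0.0027,0.0167,0,0,-0.3889,1],[0.3725,-0.0027,0.0167,0,0,-0.3889,1],[0.3725,-0.0027,0.0167,0,0,-0.3889,1]]
  ]
}}

```text
time_s: 12.45
tool_pos: [0.5272, 0.1532, 0.2321]
tool_rot: [-180.0, -0.1, 175.6]
force: [-0.4, 0.4, -0.2]
grip_width: 0.087
grasp_force: 0.0
```

Emit:
{"method": "servo_tool", "body": {
  "series": [
    [[0,0,0,0,0,0,1],[0,0,0,0,0,0,1],[0,0,0,0,0,0,1],[0,0,0,0,0,0,1]]
  ]
}}

```text
time_s: 12.78
tool_pos: [0.5279, 0.1531, 0.2332]
tool_rot: [180.0, 0.0, 175.7]
force: [-1.1, 0.3, -0.2]
grip_width: 0.087
grasp_force: 0.0
```

```bash
python3 - <<'E'
from h import *
o=get_obs();print(o['tool_pos'],o['tool_rot'],o['qpos'].round(1),o['wrist_torque'],o['force'])
p=o['tool_pos']*1000
go([*p,o['tool_rot'][2]],[529.3,151.3,156,175.8])
E
```

```text
[0.52793215 0.15310417 0.23321777] [1.79989031e+02 5.77360054e-03 1.75662181e+02] [-51.5   6.   35.3  97.9  -3.6  77.2  70.1] [-0.01508389  0.00563216 -0.01872903] [-1.0637967   0.34525808 -0.1566385 ]
row [-0.005, -0.0057, 0.2574] wz -0.0008 n>= 2
```

Emit:
{"method": "servo_tool", "body": {
  "series": [
    [[-0.005,-0.0057,0.08,0,0,0,1],[-0.005,-0.0057,0.16,0,0,0,1],[-0.005,-0.0057,0.23,0,0,0,1],[-0.005,-0.0057,0.2574,0,0,0,1],[-0.005,-0.0057,0.2574,0,0,0,1],[-0.005,-0.0057,0.2574,0,0,0,0.45],[-0.005,-0.0057,0.2574,0,0,0,0.4],[-0.005,-0.0057,0.2574,0,0,0,0.4],[-0.005,-0.0057,0.2574,0,0,0,0.4],[-0.005,-0.0057,0.2574,0,0,0,0.4],[-0.005,-0.0057,0.2574,0,0,0,0.4]]
  ],
  "grip_force": 5
}}

```text
time_s: 13.7
tool_pos: [0.5295, 0.1515, 0.1565]
tool_rot: [180.0, 0.0, 175.7]
force: [0.2, -0.0, -0.5]
grip_width: 0.0547
grasp_force: 0.0
```

Emit:
{"method": "servo_tool", "body": {
  "series": [
    [[0,0,0,0,0,0,0.4],[0,0,0,0,0,0,0.4],[0,0,0,0,0,0,0.4],[0,0,0,0,0,0,0.4]]
  ]
}}

```text
time_s: 14.03
tool_pos: [0.5294, 0.1503, 0.1562]
tool_rot: [-179.9, 0.0, 175.7]
force: [-0.2, -3.7, 2.5]
grip_width: 0.0434
grasp_force: 5.0
```

Emit:
{"method": "servo_tool", "body": {
  "series": [
    [[0,-0.004,0,0,0,0,0.4],[0,-0.004,0,0,0,0,0.4],[0,-0.004,0,0,0,0,0.4],[0,-0.004,0,0,0,0,0.4],[0,-0.004,0,0,0,0,0.4]]
  ],
  "grip_force": 58
}}

```text
time_s: 14.45
tool_pos: [0.5293, 0.1503, 0.1562]
tool_rot: [180.0, 0.0, 175.7]
force: [-0.9, -2.1, 3.0]
grip_width: 0.0415
grasp_force: 58.0
```

```bash
cat > s.py <<'E'
from h import *
o=get_obs();print(o['time_s'],o['tool_pos'].round(4),o['tool_rot'].round(1),'T',o['wrist_torque'].round(3),'F',o['force'].round(1),o['grip_width'].round(4),o['grasp_force'],'q7',o['qpos'][6].round(1))
E
python3 s.py
```

```text
Traceback (most recent call last):
  File "s.py", line 2, in <module>
    o=get_obs();print(o['time_s'],o['tool_pos'].round(4),o['tool_rot'].round(1),'T',o['wrist_torque'].round(3),'F',o['force'].round(1),o['grip_width'].round(4),o['grasp_force'],'q7',o['qpos'][6].round(1))
                                                                                                                                       ^^^^^^^^^^^^^^^^^^^^^
AttributeError: 'float' object has no attribute 'round'
```

Emit:
{"method": "servo_tool", "body": {
  "series": [
    [[0,0,0,0,0,0.02,0.4],[0,0,0,0,0,0.05,0.4],[0,0,0,0,0,0.08,0.4],[0,0,0,0,0,0.11,0.4],[0,0,0,0,0,0.14,0.4],[0,0,0,0,0,0.17,0.4],[0,0,0,0,0,0.2,0.4],[0,0,0,0,0,0.2,0.4],[0,0,0,0,0,0.2,0.4]]
  ]
}}

```text
time_s: 15.2
tool_pos: [0.5294, 0.1504, 0.1562]
tool_rot: [180.0, 0.0, 139.9]
force: [-0.5, -2.2, 3.8]
grip_width: 0.0419
grasp_force: 58.0
```

```bash
sed -i "s/o\['grip_width'\].round(4)/round(o['grip_width'],4)/" s.py; python3 s.py
```

```text
15.2 [0.5294 0.1504 0.1562] [180.    0.  139.9] T [-0.346  0.004  0.294] F [-0.5 -2.2  3.8] 0.0419 57.99144186079502 q7 37.2
```

Emit:
{"method": "servo_tool", "body": {
  "series": [
    [[0,0,0,0,0,0.02,0.4],[0,0,0,0,0,0.04,0.4],[0,0,0,0,0,0.06,0.4],[0,0,0,0,0,0.06,0.4],[0,0,0,0,0,0.06,0.4],[0,0,0,0,0,0.06,0.4]]
  ]
}}

```text
time_s: 15.7
tool_pos: [0.5295, 0.1504, 0.1562]
tool_rot: [179.9, 0.0, 129.1]
force: [1.1, -0.3, 3.2]
grip_width: 0.0416
grasp_force: 58.0
```

```bash
python3 s.py
```

```text
15.7 [0.5295 0.1504 0.1562] [179.9   0.  129.1] T [-0.295 -0.142  0.279] F [ 1.1 -0.3  3.2] 0.0416 57.99085311591625 q7 26.6
```

Emit:
{"method": "servo_tool", "body": {
  "series": [
    [[0,0,0,0,0,0.02,0.4],[0,0,0,0,0,0.04,0.4],[0,0,0,0,0,0.06,0.4],[0,0,0,0,0,0.06,0.4],[0,0,0,0,0,0.06,0.4],[0,0,0,0,0,0.06,0.4]]
  ]
}}

```text
time_s: 16.2
tool_pos: [0.5296, 0.1504, 0.1562]
tool_rot: [179.9, 0.0, 118.3]
force: [0.8, -1.8, 3.9]
grip_width: 0.0421
grasp_force: 58.0
```

```bash
python3 s.py
```

```text
16.2 [0.5296 0.1504 0.1562] [179.9   0.  118.3] T [-0.213 -0.352  0.272] F [ 0.8 -1.8  3.9] 0.0421 57.99077957868576 q7 16.0
```

Emit:
{"method": "servo_tool", "body": {
  "series": [
    [[0,0,0,0,0,0.02,0.4],[0,0,0,0,0,0.04,0.4],[0,0,0,0,0,0.06,0.4],[0,0,0,0,0,0.06,0.4],[0,0,0,0,0,0.06,0.4],[0,0,0,0,0,0.06,0.4]]
  ]
}}

```text
time_s: 16.7
tool_pos: [0.5296, 0.1504, 0.1562]
tool_rot: [179.9, -0.0, 107.5]
force: [2.1, -1.0, 3.6]
grip_width: 0.0422
grasp_force: 58.0
```

```bash
python3 s.py
```

```text
16.7 [0.5296 0.1504 0.1562] [179.9  -0.  107.5] T [-0.091 -0.601  0.303] F [ 2.1 -1.   3.6] 0.0422 57.990488670766354 q7 5.4
```

Emit:
{"method": "servo_tool", "body": {
  "series": [
    [[0,0,0,0,0,0.02,0.4],[0,0,0,0,0,0.04,0.4],[0,0,0,0,0,0.06,0.4],[0,0,0,0,0,0.06,0.4],[0,0,0,0,0,0.06,0.4],[0,0,0,0,0,0.06,0.4]]
  ]
}}

```text
time_s: 17.2
tool_pos: [0.5296, 0.1503, 0.1562]
tool_rot: [179.9, -0.0, 96.7]
force: [3.2, -0.6, 3.9]
grip_width: 0.0421
grasp_force: 58.0
```

```bash
python3 s.py
```

```text
17.2 [0.5296 0.1503 0.1562] [179.9  -0.   96.7] T [-0.101 -0.789  0.26 ] F [ 3.2 -0.6  3.9] 0.0421 57.990243807435036 q7 -5.1
```

Emit:
{"method": "servo_tool", "body": {
  "series": [
    [[0,0.003,0,0,0,0.02,0.4],[0,0.003,0,0,0,0.04,0.4],[0,0.003,0,0,0,0.06,0.4],[0,0.003,0,0,0,0.06,0.4],[0,0.003,0,0,0,0.06,0.4],[0,0.003,0,0,0,0.06,0.4]]
  ]
}}

```text
time_s: 17.7
tool_pos: [0.5298, 0.1503, 0.1561]
tool_rot: [-180.0, -0.0, 85.8]
force: [0.5, -0.8, 5.2]
grip_width: 0.0419
grasp_force: 58.0
```

```bash
python3 s.py
```

```text
17.7 [0.5298 0.1503 0.1561] [-180.    -0.    85.8] T [-0.226 -0.349  0.332] F [ 0.5 -0.8  5.2] 0.0419 57.994410172104836 q7 -15.6
```

Emit:
{"method": "servo_tool", "body": {
  "series": [
    [[0,0,0,0,0,0.02,0.4],[0,0,0,0,0,0.04,0.4],[0,0,0,0,0,0.06,0.4],[0,0,0,0,0,0.06,0.4],[0,0,0,0,0,0.06,0.4],[0,0,0,0,0,0.06,0.4]]
  ]
}}

```text
time_s: 18.2
tool_pos: [0.5299, 0.1502, 0.1562]
tool_rot: [-180.0, 0.0, 75.0]
force: [1.1, -1.2, 4.7]
grip_width: 0.0416
grasp_force: 58.0
```

```bash
python3 s.py
```

```text
18.2 [0.5299 0.1502 0.1562] [-180.    0.   75.] T [-0.377 -0.385  0.408] F [ 1.1 -1.2  4.7] 0.0416 57.99442380666733 q7 -26.1
```

Emit:
{"method": "servo_tool", "body": {
  "series": [
    [[0,0,0,0,0,0.02,0.4],[0,0,0,0,0,0.035,0.4],[0,0,0,0,0,0.05,0.4],[0,0,0,0,0,0.05,0.4],[0,0,0,0,0,0.05,0.4],[0,0,0,0,0,0.05,0.4]]
  ]
}}

```text
time_s: 18.7
tool_pos: [0.5298, 0.1501, 0.1561]
tool_rot: [-180.0, 0.0, 66.1]
force: [1.5, -1.0, 5.0]
grip_width: 0.042
grasp_force: 58.0
```

```bash
python3 s.py
```

```text
18.7 [0.5298 0.1501 0.1561] [-180.     0.    66.1] T [-0.423 -0.33   0.405] F [ 1.5 -1.   5. ] 0.042 57.99443822354078 q7 -34.8
```

Emit:
{"method": "servo_tool", "body": {
  "series": [
    [[0,0,0,0,0,0,0.4]]
  ]
}}

```text
time_s: 18.78
tool_pos: [0.5299, 0.1502, 0.1561]
tool_rot: [-180.0, 0.0, 66.1]
force: [1.7, -0.7, 5.2]
grip_width: 0.0416
grasp_force: 58.0
```

```bash
python3 s.py
```

```text
18.7833 [0.5299 0.1502 0.1561] [-180.     0.    66.1] T [-0.369 -0.335  0.424] F [ 1.7 -0.7  5.2] 0.0416 57.99449600279331 q7 -34.8
```

Emit:
{"method": "servo_tool", "body": {
  "series": [
    [[0,0,0,0,0,0,0.4]]
  ]
}}

```text
time_s: 18.87
tool_pos: [0.5299, 0.1501, 0.1562]
tool_rot: [-180.0, 0.0, 66.0]
force: [0.6, -1.6, 5.9]
grip_width: 0.0417
grasp_force: 58.0
```

```bash
python3 s.py
```

```text
18.8667 [0.5299 0.1501 0.1562] [-180.    0.   66.] T [-0.353 -0.337  0.392] F [ 0.6 -1.6  5.9] 0.0417 57.994524389505386 q7 -34.8
```

Emit:
{"method": "servo_tool", "body": {
  "series": [
    [[0,0,0,0,0,0.02,0.4],[0,0,0,0,0,0.04,0.4],[0,0,0,0,0,0.06,0.4],[0,0,0,0,0,0.06,0.4],[0,0,0,0,0,0.06,0.4],[0,0,0,0,0,0.06,0.4]]
  ]
}}

```text
time_s: 19.37
tool_pos: [0.5299, 0.15, 0.1561]
tool_rot: [-180.0, 0.0, 55.3]
force: [1.1, -1.5, 4.8]
grip_width: 0.0415
grasp_force: 58.0
```

```bash
python3 s.py
```

```text
19.3667 [0.5299 0.15   0.1561] [-180.     0.    55.3] T [-0.461 -0.32   0.476] F [ 1.1 -1.5  4.8] 0.0415 57.99465123564005 q7 -45.2
```

Emit:
{"method": "servo_tool", "body": {
  "series": [
    [[0,0,0,0,0,0,0.4]]
  ]
}}

```text
time_s: 19.45
tool_pos: [0.5299, 0.1501, 0.1562]
tool_rot: [-180.0, 0.0, 55.3]
force: [1.0, -1.6, 5.9]
grip_width: 0.0421
grasp_force: 58.0
```

```bash
python3 s.py
```

```text
19.45 [0.5299 0.1501 0.1562] [-180.     0.    55.3] T [-0.431 -0.305  0.48 ] F [ 1.  -1.6  5.9] 0.0421 57.994547970592976 q7 -45.2
```

Emit:
{"method": "servo_tool", "body": {
  "series": [
    [[0,0,0,0,0,0,0.4]]
  ]
}}

```text
time_s: 19.53
tool_pos: [0.5299, 0.1501, 0.1562]
tool_rot: [-180.0, 0.0, 55.3]
force: [1.5, -1.2, 5.4]
grip_width: 0.0417
grasp_force: 58.0
```

```bash
python3 s.py
```

```text
19.5333 [0.5299 0.1501 0.1562] [-180.     0.    55.3] T [-0.437 -0.29   0.446] F [ 1.5 -1.2  5.4] 0.0417 57.99457982182503 q7 -45.2
```

Emit:
{"method": "servo_tool", "body": {
  "series": [
    [[0,0,0,0,0,0,0.4]]
  ]
}}

```text
time_s: 19.62
tool_pos: [0.5299, 0.1501, 0.1562]
tool_rot: [-180.0, 0.0, 55.3]
force: [1.5, -1.2, 6.2]
grip_width: 0.0421
grasp_force: 58.0
```

```bash
python3 s.py
```

```text
19.6167 [0.5299 0.1501 0.1562] [-180.     0.    55.3] T [-0.385 -0.327  0.523] F [ 1.5 -1.2  6.2] 0.0421 57.99452852457762 q7 -45.2
```

Rest torque averages 0.48 N m, against 0.28 N m when running free. That puts about 42 N on the foot, and the turn angle past first touch agrees. Now I'll let go and rise.

Emit:
{"method": "servo_tool", "body": {
  "series": [
    [[0,0,0,0,0,0,1],[0,0,0,0,0,0,1],[0,0,0,0,0,0,1],[0,0,0,0,0,0,1],[0,0,0,0,0,0,1],[0,0,-0.06,0,0,0,1],[0,0,-0.15,0,0,0,1],[0,0,-0.25,0,0,0,1],[0,0,-0.35,0,0,0,1],[0,0,-0.4,0,0,0,1],[0,0,-0.4,0,0,0,1],[0,0,-0.4,0,0,0,1]]
  ]
}}

```text
time_s: 20.62
tool_pos: [0.5302, 0.1504, 0.2763]
tool_rot: [-180.0, -0.1, 55.1]
force: [-0.1, -0.5, -0.4]
grip_width: 0.087
grasp_force: 0.0
```

Emit:
{"method": "servo_tool", "body": {
  "series": [
    [[0,0,0,0,0,0,1],[0,0,0,0,0,0,1],[0,0,0,0,0,0,1]]
  ]
}}

```text
time_s: 20.87
tool_pos: [0.5293, 0.1502, 0.2746]
tool_rot: [-179.9, 0.1, 55.1]
force: [0.8, 0.2, 0.2]
grip_width: 0.0872
grasp_force: 0.0
```

```bash
python3 s.py; python3 - <<'E'
from h import *
c=cam('side');cv2.imwrite('pics/s6.png',cv2.resize(c['frame'][130:280,190:390,::-1],(800,600),interpolation=cv2.INTER_CUBIC))
E
```

```text
20.8667 [0.5293 0.1502 0.2746] [-1.799e+02  1.000e-01  5.510e+01] T [-0.136  0.065 -0.025] F [0.8 0.2 0.2] 0.0872 0.0 q7 -49.1
```

View pics/s6.png

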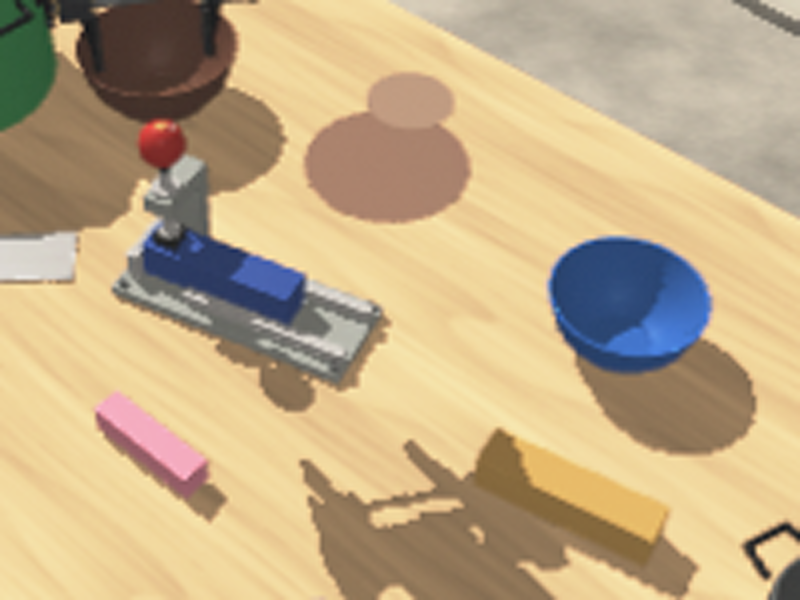

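The prism is at the stop (140,260) with the foot down on it at (170,237). The gripper is clear, and the other things in view (ochre prism, bowls) are where they were.

```bash
python3 -c "
from cell import env
print(env.sign_off())"
```

```text
the job is handed in; nothing more can be done
None
```

The blue prism lies against the end stop, clamped by the foot at about 42 N (estimated from knob torque and turn angle); the gripper has let go, and the job was handed in at about 21 s with no verdict returned.

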